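# Find the full tin of polishing compound

## Robot

A 6-joint arm with a two-finger parallel gripper is mounted at the origin on the work surface. World frame = base frame: x ahead of the robot, y to its left, z up, the work surface at z = 0. Lengths are in m, angles in degrees, forces in N, time in s.
With the tool pointing down it reaches from about 0.275 to 0.875 m from the base axis. Payload 12.5 kg.
Tool frame: the origin (TCP) lies midway between the tips of the shut fingers; the grasp point (between the pads) lies 19 mm behind it; z points along the fingers, y is the direction in which the jaws open and shut (so a half turn about z gives the same grasp; the last joint's range is limited). The gripper opens to 85 mm and grips with 20 to 120 N. Pads are 22 mm wide; open, the fingers measure 114 mm over their backs; the gripper's body (76 mm by 85 mm) begins 54 mm behind the grasp point. The pads swing forward as they close: fully open they stand 13 mm farther back than shut.
Start: joints at [-74.061, 20.094, 94.641, -0, 65.266, -4.847], TCP at [0.195, -0.514, 0.231] pointing down, gripper open.
Joint ranges: [-157.81, 157.81], [-45, 120.19], [0.68, 151.7], [-89.99, 269.99], [4.06, 180], [-164.3, 164.3]. Speed limits (degrees/s): [127.2, 127.2, 159.86, 180, 180, 180].

## Interface

Orientations are given as a 3x3 rotation matrix whose columns are the frame's x, y, z axes.
In Python, from plant import robot gives the robot as it stands.
- The arm moves only by the tool drive_tool, never from a script. Its argument "commands" is a list of rows, each a list of 3 entries, a list of its own where there are three numbers: the closure, from -1 (fully open) to 1 (shut), then the shift along the tool's x, y, z in mm, then the turn about the tool's z in degrees. A call has 1 to 10 rows; each row shifts and turns the pose as measured when the row begins, along the tool's axes as they then stand; what a row does not reach is not made up. A row lasts 1/8 s, in which the tool goes at most 62.5 mm and 10.7 degrees, less where a joint would pass 70% of its speed; a pose out of reach is approached as far as the arm can. A call is refused whole if a number of a shift passes 62.5 or a number of a turn 10.7, either way. A call with a gripper value outside its range is refused whole. The fingers move at their own pace and stop on an object; "grip_force" is the grip in N (left out, the last holds). Time passes only in rows, so rows that do not move let the fingers close. It gives the time, the measured TCP pose, the force and the opening at its end, in the units of the state.
- robot.observe(): the state, without advancing time (a new reading comes with each control period).
- robot.camera(name): name is "scene" or "top" or "wrist"; returns the picture (420x560x3 uint8, red, green, blue); there is no depth.
- robot.calibration(name): a dict with "camera_matrix" (3x3 intrinsics, pixels), "view" (4x4, takes a point from world to camera coordinates); the wrist camera has in their place "tool_from_camera" (4x4, takes a point from camera to tool coordinates, whose origin is the TCP and whose axes are the flange's). Camera axes: x right, y up, looking along -z (the intrinsics and any distortion apply to the point x, -y, -z); pixel columns grow to the right and rows downward; lengths in m; the calibration is good to about 2 mm. A picture is of the moment at which its call begins: read the wrist's pose just before it. calibration takes no time and is no camera call.
- robot.hand_in(): hands the job in, once; it reports no verdict.
The state is a dict: "time_s": time; "joint_pos": joint angles; "joint_vel": joint speeds; "effort": joint torques, N m; "tool_pos": TCP position; "orientation": TCP orientation; "contact_force": force on the tool from outside, world axes, zero at the start; "moment": the same for the moment, N m; "opening": opening from 0.0 (shut) to 1.0 (fully open).
Only numpy, scipy, OpenCV 4.12 (cv2) and the standard library are available. Lean on these libraries where they do the work, as an engineer would, in place of code of your own. Each camera call takes 0.05 s, during which the arm holds its last target.

## Task

Three identical lidded metal tins stand on the detailing bench: one is full of solid polishing compound, two are empty. Lift them to feel which is the heavy one and set it down, without dropping it, upright on the floor of the shallow wooden tray; the two empty tins must end standing upright on the bench outside the tray.

Things in the scene. Friction and masses are not known exactly. Their poses are not given: they have to be found in the camera images.
- tin_a: one of three outwardly identical round lidded aluminium tins, standing upright: diameter 60 mm, height 70 mm, the lid (top 16 mm) fits tight and stays on, so it can be gripped anywhere on its side. One of the three, a different one each time, is full (0.33 to 0.50 kg); the other two are empty (0.07 to 0.11 kg). Names and places say nothing about which. Origin: centre of the underside, z up along the tin
- tin_b: one of three outwardly identical round lidded aluminium tins, standing upright: diameter 60 mm, height 70 mm, the lid (top 16 mm) fits tight and stays on, so it can be gripped anywhere on its side. One of the three, a different one each time, is full (0.33 to 0.50 kg); the other two are empty (0.07 to 0.11 kg). Names and places say nothing about which. Origin: centre of the underside, z up along the tin
- tin_c: one of three outwardly identical round lidded aluminium tins, standing upright: diameter 60 mm, height 70 mm, the lid (top 16 mm) fits tight and stays on, so it can be gripped anywhere on its side. One of the three, a different one each time, is full (0.33 to 0.50 kg); the other two are empty (0.07 to 0.11 kg). Names and places say nothing about which. Origin: centre of the underside, z up along the tin
- tray: shallow open square plywood tray fixed to the bench: outside 170 by 170 mm, 30 mm high, walls and floor 8 mm thick, inside 154 by 154 mm. Origin: centre of its underside, which lies on the bench; z up, x and y parallel to its sides

How it is judged:
By the outcome, as a careful person would: the job done as asked, in the order asked, and still so for the second after the job is handed in, with the robot touching nothing.
It also fails if it takes over 61 s, if anything falls off the work surface, if the arm or the gripper's body presses on something with over 40 N, if the wrist force passes 120 N, or if a joint passes its speed limit or range.

## Working session

There is one attempt and no reset: what is moved stays moved. The work goes in short steps, Python scripts to look and compute and a tool call to move; the robot and the scene stay as the last step left them, time stands still between calls to the robot, and variables do not carry over. Pictures are saved under pics/ and viewed, and the job is handed in when it is done.

Besides the shell and the picture viewer there is one more tool, called after ">>>" by a JSON object that holds its "api" and its "payload". drive_tool: Moves the arm, as the interface text tells. Its arguments: {"type":"object","properties":{"commands":{"type":"array"},"grip_force":{"type":"number"}},"required":["commands"]}

```bash
mkdir -p pics; ls; python3 - <<'E'
from plant import robot
import cv2
s=robot.observe();print(s)
for n in("scene","top"):
    im=robot.camera(n);cv2.imwrite(f"pics/{n}0.png",im[:,:,::-1]);c=robot.calibration(n);print(n,c)
E
```

```text
pics
{'time_s': 0.0, 'joint_pos': array([-7.40612194e+01,  2.01230232e+01,  9.46767936e+01, -8.28961424e-04,
        6.52654984e+01, -4.84645973e+00]), 'joint_vel': array([ 0.00285056, -0.09463406,  0.03920332,  0.04348441, -0.0115301 ,
       -0.00767723]), 'effort': array([ 4.10478551e-04, -5.06104946e+01, -2.91405094e+01, -4.61964009e-05,
        4.61565607e-03,  1.45191763e-05]), 'tool_pos': array([ 0.19511329, -0.51387682,  0.23077202]), 'orientation': array([[ 9.34914985e-01,  3.54871617e-01, -3.25681482e-04],
       [ 3.54871756e-01, -9.34914351e-01,  1.09253124e-03],
       [ 8.32240346e-05, -1.13699898e-03, -9.99999350e-01]]), 'contact_force': array([-0.18535296, -0.14879861, -0.39162967]), 'moment': array([-0.03052794, -0.00030206,  0.00096169]), 'opening': 0.9958583432835609}
scene {'camera_matrix': array([[402.8823312 ,   0.        , 273.50815809],
       [  0.        , 402.8823312 , 210.76139307],
       [  0.        ,   0.        ,   1.        ]]), 'view': array([[ 0.76483902,  0.64419907,  0.00537004, -0.41620292],
       [-0.4632186 ,  0.54413482,  0.69953258,  0.22279947],
       [ 0.44771621, -0.53751731,  0.71458053, -0.92476222],
       [ 0.        ,  0.        ,  0.        ,  1.        ]])}
top {'camera_matrix': array([[520.10358112,   0.        , 276.5257001 ],
       [  0.        , 520.10358112, 198.07974751],
       [  0.        ,   0.        ,   1.        ]]), 'view': array([[ 0.01948073, -0.9993636 ,  0.02988137, -0.02789714],
       [ 0.98631343,  0.02410339,  0.16310991, -0.56393916],
       [-0.16372635,  0.02629489,  0.98615529, -1.02891508],
       [ 0.        ,  0.        ,  0.        ,  1.        ]])}
```

View pics/top0.png

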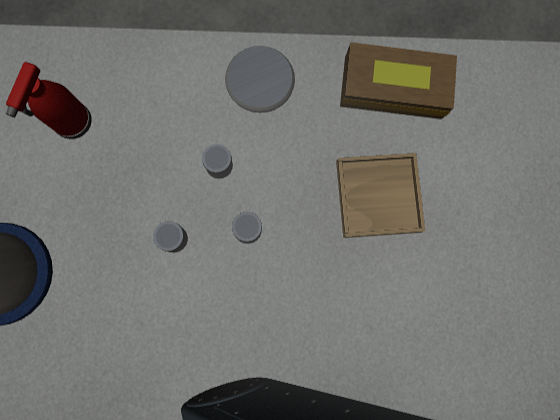

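View pics/scene0.png

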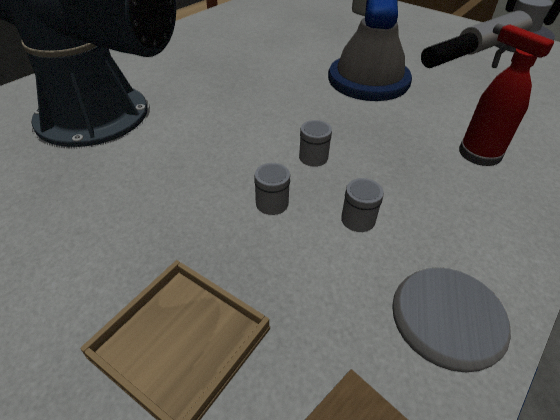

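Top view: three tin lids near (217,156), (168,235) and (247,225); tray interior roughly from (338,156) to (424,237). The scene view agrees. Next I'll refine these.

```bash
cat > h.py <<'E'
import numpy as np,cv2
from plant import robot
def ray(n,px,z):
    c=robot.calibration(n);K=c['camera_matrix'];V=c['view']
    d=np.linalg.inv(K)@[px[0],px[1],1];d=np.array([d[0],-d[1],-d[2]])
    R=V[:3,:3];o=-R.T@V[:3,3];w=R.T@d
    return o+w*(z-o[2])/w[2]
def proj(n,P):
    c=robot.calibration(n);p=c['view'][:3,:3]@P+c['view'][:3,3]
    q=c['camera_matrix']@[p[0],-p[1],-p[2]];return q[:2]/q[2]
E
python3 - <<'E'
from h import *
im=cv2.imread('pics/top0.png')
cr=im[130:260,140:440];cv2.imwrite('pics/crop0.png',cv2.resize(cr,None,fx=2.6,fy=2.6,interpolation=cv2.INTER_CUBIC))
hsv=cv2.cvtColor(im,cv2.COLOR_BGR2HSV)
for p in [(217,157),(169,236),(247,226),(300,200)]: print(p,im[p[1],p[0]],hsv[p[1],p[0]])
# bluish lid mask
b=im.astype(int);m=((b[:,:,0]-b[:,:,2])>8).astype(np.uint8)*255
m[:130]=0;m[270:]=0;m[:,:130]=0;m[:,290:]=0
m=cv2.morphologyEx(m,cv2.MORPH_CLOSE,np.ones((5,5)))
cs,_=cv2.findContours(m,0,1)
for c in cs:
    if cv2.contourArea(c)<150: continue
    e=cv2.fitEllipse(cv2.convexHull(c));print(e,cv2.contourArea(c),ray('top',e[0],.07))
m=((hsv[:,:,1]>60)*255).astype(np.uint8);m[:140]=0;m[260:]=0;m[:,:320]=0
m=cv2.morphologyEx(m,cv2.MORPH_CLOSE,np.ones((5,5)))
cs,_=cv2.findContours(m,0,1);c=max(cs,key=cv2.contourArea)
q=cv2.approxPolyDP(cv2.convexHull(c),6,True)[:,0];print(q)
for p in q: print(ray('top',p,.03))
E
```

```text
(217, 157) [103 100  97] [105  15 103]
(169, 236) [98 95 92] [105  16  98]
(247, 226) [103  99  96] [107  17 103]
(300, 200) [127 129 127] [ 60   4 129]
((167.69949340820312, 235.42633056640625), (27.43977928161621, 28.648693084716797), 75.6634292602539) 585.5 [0.48008245 0.1998668  0.07      ]
[[415 153]
 [424 230]
 [343 236]
 [338 158]]
[ 0.67263626 -0.3116639   0.03      ]
[ 0.50690476 -0.32666001  0.03      ]
[ 0.49050608 -0.15605747  0.03      ]
[ 0.65714447 -0.14557822  0.03      ]
```

```bash
true
```

```text
(no output)
```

View pics/crop0.png

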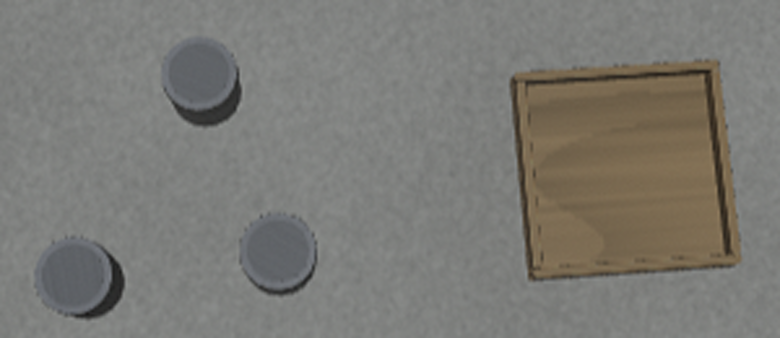

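```bash
python3 - <<'E'
from h import *
im=cv2.imread('pics/top0.png')
b=cv2.GaussianBlur(im,(3,3),0).astype(int);m=((b[:,:,0]-b[:,:,2])>3).astype(np.uint8)*255
m[:130]=0;m[270:]=0;m[:,:130]=0;m[:,290:]=0
m=cv2.morphologyEx(m,cv2.MORPH_OPEN,np.ones((3,3)))
cs,_=cv2.findContours(m,0,1)
for c in cs:
    if cv2.contourArea(c)<150: continue
    e=cv2.fitEllipse(cv2.convexHull(c));P=ray('top',e[0],.07)
    print(np.round(e[0],1),np.round(e[1],1),P.round(4),'diam',e[1][0]/520*np.linalg.norm(P-ray('top',e[0],1.1))*1.0,'scene px',proj('scene',P))
E
```

```text
[167.6 235.5] [29.2 30. ] [0.48 0.2  0.07] diam 0.05898037737393545 scene px [315.57598594 127.68083247]
[246.5 226.1] [29.  29.3] [0.5023 0.0441 0.07  ] diam 0.057749872366406815 scene px [271.56805129 173.03399906]
[216.  157.6] [28.  28.8] [0.6413 0.1103 0.07  ] diam 0.057292447317857625 scene px [364.259468   189.11813056]
```

Top-view lids project to scene pixels (316,128), (272,173) and (364,189), matching the scene view. The tins are at (0.480, 0.200), (0.502, 0.044) and (0.641, 0.110), with the tray centre at (0.582, -0.235). I'll go to T2 first.

>>> {"api": "drive_tool", "payload": {"commands": [[-1,[40,-34,0],0],[-1,[40,-34,0],0],[-1,[40,-34,0],0],[-1,[40,-34,0],0],[-1,[40,-34,0],0],[-1,[40,-34,0],0],[-1,[40,-34,0],0],[-1,[40,-34,0],0],[-1,[40,-34,0],0],[-1,[40,-34,0],0]], "grip_force": 50}}

```text
time_s: 1.35
tool_pos: [0.454, -0.0416, 0.2299]
orientation: [[0.937, 0.349, -0.001], [0.349, -0.937, 0.002], [0.0, -0.003, -1.0]]
contact_force: [0.2, -0.6, -0.5]
opening: 1.0
```

```bash
cat >> h.py <<'E'
T=dict(t1=(.480,.200),t2=(.502,.044),t3=(.641,.110),tray=(.582,-.235))
def go(x,y,z):
    s=robot.observe();d=s['orientation'].T@(np.array([x,y,z])-s['tool_pos'])*1000
    print('t',s['time_s'],'pos',s['tool_pos'].round(4),'shift',d.round(1),'F',s['contact_force'].round(2),'open',round(s['opening'],3),'M',s['moment'].round(3))
E
python3 -c "
from h import *
go(.502,.044,.2);print(robot.observe()['orientation'].round(3))"
```

```text
t 1.35 pos [ 0.454  -0.0416  0.2299] shift [ 74.9 -63.3  30.1] F [ 0.2  -0.57 -0.51] open 1.0 M [-0.031 -0.065  0.046]
[[ 0.937  0.349 -0.001]
 [ 0.349 -0.937  0.002]
 [ 0.    -0.003 -1.   ]]
```

>>> {"api": "drive_tool", "payload": {"commands": [[-1,[37,-31,15],0],[-1,[37,-31,15],0],[-1,[0,0,0],0],[-1,[0,0,0],0]]}}

```text
time_s: 1.85
tool_pos: [0.5031, 0.048, 0.1986]
orientation: [[0.935, 0.353, -0.002], [0.353, -0.935, 0.002], [-0.001, -0.003, -1.0]]
contact_force: [0.6, -0.9, -1.3]
opening: 1.002
```

```bash
python3 -c "
from h import *
go(.502,.044,.026)
im=robot.camera('wrist');cv2.imwrite('pics/w1.png',im[:,:,::-1])"
```

```text
t 1.85 pos [0.5031 0.048  0.1986] shift [ -2.4   3.8 172.6] F [ 0.58 -0.88 -1.27] open 1.002 M [-0.011  0.054 -0.016]
```

View pics/w1.png

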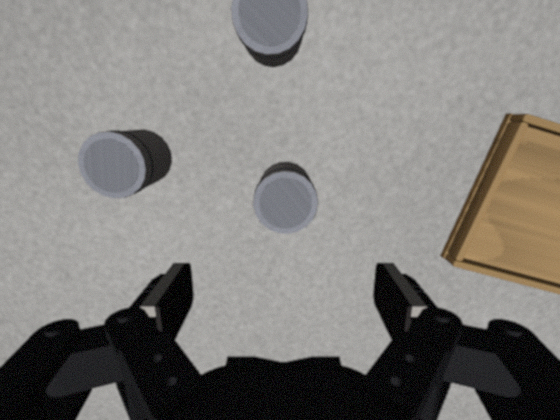

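The wrist view shows the T2 lid at (286,201). I'll cross-check it with the wrist calibration.

```bash
cat >> h.py <<'E'
def wray(px,z,s=None):
    s=s or robot.observe();c=robot.calibration('wrist');K=c['camera_matrix'];M=c['tool_from_camera']
    d=np.linalg.inv(K)@[px[0],px[1],1];d=np.array([d[0],-d[1],-d[2]])
    R=s['orientation'];w=R@M[:3,:3]@d;o=s['tool_pos']+R@M[:3,3]
    return o+w*(z-o[2])/w[2]
E
python3 -c "
from h import *
print(robot.calibration('wrist').keys())
for p in [(286,201),(114,164),(270,17)]: print(wray(p,.07))
go(.502,.044,.026)"
```

```text
dict_keys(['camera_matrix', 'tool_from_camera'])
[0.50357568 0.04580936 0.07      ]
[0.48145363 0.20002009 0.07      ]
[0.63735109 0.10997255 0.07      ]
t 1.9 pos [0.5031 0.0479 0.1986] shift [ -2.3   3.7 172.6] F [-0.64  0.28 -0.13] open 1.002 M [-0.041  0.025 -0.008]
```

Agreement is within 2 mm (T3 within 4 mm, where its lid is cut off by the image edge). Descending with a small correction.

>>> {"api": "drive_tool", "payload": {"commands": [[-1,[-1,2.5,20],0],[-1,[0,0,40],0],[-1,[0,0,40],0],[-1,[0,0,40],0],[-1,[0,0,25],0],[-1,[0,0,5],0],[-1,[0,0,0],0]]}}

```text
time_s: 2.78
tool_pos: [0.504, 0.0383, 0.0287]
orientation: [[0.939, 0.344, 0.006], [0.344, -0.939, 0.002], [0.006, 0.0, -1.0]]
contact_force: [-0.3, 0.2, 0.1]
opening: 0.999
```

```bash
python3 -c "
from h import *
go(.503,.045,.026)"
```

```text
t 2.775 pos [0.504  0.0383 0.0287] shift [ 1.3 -6.6  2.7] F [-0.27  0.18  0.06] open 0.999 M [-0.005  0.015  0.034]
```

>>> {"api": "drive_tool", "payload": {"commands": [[-1,[1,-6,2],0],[-1,[0,0,0],0]]}}

```text
time_s: 3.02
tool_pos: [0.5038, 0.0444, 0.0285]
orientation: [[0.939, 0.343, 0.009], [0.343, -0.939, 0.002], [0.009, 0.002, -1.0]]
contact_force: [-0.0, -0.3, -0.3]
opening: 0.998
```

```bash
python3 -c "
from h import *
go(.503,.045,.026)"
```

```text
t 3.025 pos [0.5038 0.0444 0.0285] shift [-0.6 -0.9  2.5] F [-0.05 -0.33 -0.33] open 0.998 M [-0.013  0.007  0.012]
```

>>> {"api": "drive_tool", "payload": {"commands": [[1,[0,0,0],0],[1,[0,0,0],0],[1,[0,0,0],0],[1,[0,0,0],0],[1,[0,0,0],0],[1,[0,0,0],0]], "grip_force": 50}}

```text
time_s: 3.78
tool_pos: [0.5043, 0.0445, 0.0296]
orientation: [[0.939, 0.344, 0.011], [0.344, -0.939, 0.002], [0.01, 0.002, -1.0]]
contact_force: [0.3, 0.5, 0.3]
opening: 0.694
```

>>> {"api": "drive_tool", "payload": {"commands": [[1,[0,0,-15],0],[1,[0,0,-25],0],[1,[0,0,-10],0],[1,[0,0,0],0],[1,[0,0,0],0],[1,[0,0,0],0]]}}

```text
time_s: 4.53
tool_pos: [0.5033, 0.0444, 0.0819]
orientation: [[0.939, 0.344, 0.01], [0.344, -0.939, 0.002], [0.01, 0.002, -1.0]]
contact_force: [-0.1, 0.5, -0.8]
opening: 0.691
```

```bash
python3 -c "
from h import *
for i in range(4):
  go(.503,.045,.026); im=robot.camera('wrist')
cv2.imwrite('pics/w2.png',im[:,:,::-1]);im=robot.camera('scene');cv2.imwrite('pics/s2.png',im[:,:,::-1]);print(robot.observe()['orientation'].round(3))"
```

```text
t 4.525 pos [0.5033 0.0444 0.0819] shift [-0.7 -0.8 55.9] F [-0.1   0.55 -0.8 ] open 0.691 M [-0.02  -0.024  0.058]
t 4.575 pos [0.5033 0.0445 0.0819] shift [-0.6 -0.7 55.9] F [ 1.08  0.33 -0.96] open 0.692 M [-0.014 -0.023 -0.013]
t 4.625 pos [0.5034 0.0445 0.082 ] shift [-0.7 -0.7 56. ] F [ 0.03  0.11 -1.1 ] open 0.693 M [-0.026  0.006  0.006]
t 4.675 pos [0.5034 0.0444 0.082 ] shift [-0.7 -0.8 56. ] F [ 0.33 -0.76 -1.82] open 0.691 M [ 0.058 -0.029 -0.035]
[[ 0.939  0.344  0.01 ]
 [ 0.344 -0.939  0.002]
 [ 0.01   0.002 -1.   ]]
```

View pics/s2.png

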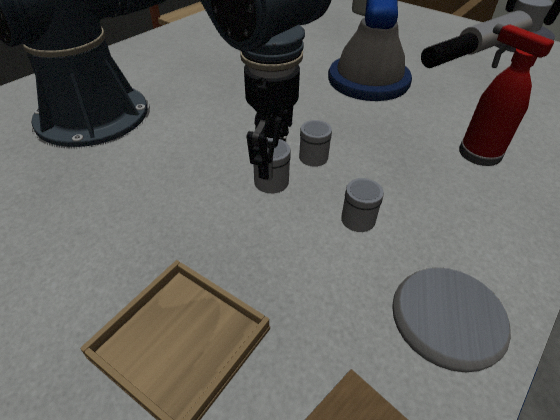

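Tin lifted (base now at about (272,190), previously 212). Force is about -1.2 N, so T2 is empty. I'll set it back down: it rose 52 mm.

>>> {"api": "drive_tool", "payload": {"commands": [[1,[0,0,20],0],[1,[0,0,18],0],[1,[0,0,6],0],[1,[0,0,3],0],[1,[0,0,0],0],[1,[0,0,0],0]]}}

```text
time_s: 5.52
tool_pos: [0.505, 0.0445, 0.035]
orientation: [[0.939, 0.344, 0.012], [0.344, -0.939, 0.002], [0.012, 0.003, -1.0]]
contact_force: [-0.1, -0.3, -1.6]
opening: 0.693
```

>>> {"api": "drive_tool", "payload": {"commands": [[1,[0,0,3],0],[1,[0,0,1.5],0],[1,[0,0,0],0]]}}

```text
time_s: 5.9
tool_pos: [0.5054, 0.0445, 0.0308]
orientation: [[0.939, 0.344, 0.013], [0.344, -0.939, 0.002], [0.013, 0.003, -1.0]]
contact_force: [0.4, -0.1, -0.4]
opening: 0.69
```

>>> {"api": "drive_tool", "payload": {"commands": [[1,[0,0,1.2],0],[1,[0,0,0],0],[0.2,[0,0,0],0],[-1,[0,0,0],0],[-1,[0,0,0],0],[-1,[0,0,0],0],[-1,[0,0,0],0]]}}

```text
time_s: 6.78
tool_pos: [0.5056, 0.0445, 0.0297]
orientation: [[0.939, 0.344, 0.014], [0.344, -0.939, 0.002], [0.014, 0.003, -1.0]]
contact_force: [-0.3, -0.3, 0.4]
opening: 0.999
```

```bash
python3 -c "
from h import *
go(.503,.045,.13);go(.48,.2,.13);go(.64,.11,.13)"
```

```text
t 6.775 pos [0.5056 0.0445 0.0297] shift [  -0.9   -1.  -100.3] F [-0.31 -0.31  0.37] open 0.999 M [ 0.006 -0.018 -0.029]
t 6.775 pos [0.5056 0.0445 0.0297] shift [  30.8 -154.4 -100.4] F [-0.31 -0.31  0.37] open 0.999 M [ 0.006 -0.018 -0.029]
t 6.775 pos [0.5056 0.0445 0.0297] shift [150.1 -14.9 -98.3] F [-0.31 -0.31  0.37] open 0.999 M [ 0.006 -0.018 -0.029]
```

>>> {"api": "drive_tool", "payload": {"commands": [[-1,[0,0,-30],0],[-1,[0,0,-50],0],[-1,[0,0,-20],0],[-1,[35,-3,0],0],[-1,[50,-5,0],0],[-1,[45,-5,0],0],[-1,[20,-2,0],0],[-1,[0,0,0],0],[-1,[0,0,0],0]]}}

```text
time_s: 7.9
tool_pos: [0.6424, 0.1115, 0.1346]
orientation: [[0.939, 0.343, 0.013], [0.343, -0.939, 0.002], [0.012, 0.003, -1.0]]
contact_force: [-0.0, -0.1, 0.2]
opening: 1.001
```

```bash
python3 -c "
from h import *
go(.64,.11,.026)
s=robot.observe();im=robot.camera('wrist');cv2.imwrite('pics/w3.png',im[:,:,::-1])
c=robot.calibration('wrist')
print(s['orientation'].round(3))"
```

```text
t 7.9 pos [0.6424 0.1115 0.1346] shift [ -4.1   0.3 108.5] F [-0.03 -0.08  0.2 ] open 1.001 M [ 0.015 -0.002 -0.02 ]
[[ 0.939  0.343  0.013]
 [ 0.343 -0.939  0.002]
 [ 0.012  0.003 -1.   ]]
```

View pics/w3.png

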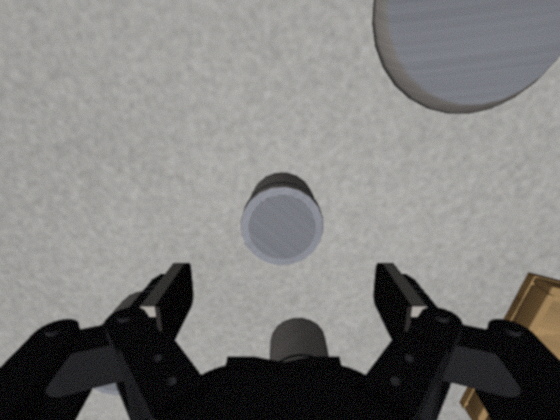

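The T3 lid is at (282,226), between the jaws ahead; T2 is standing below at (298,340).

```bash
python3 -c "
from h import *
P=wray((282,226),.07);print(P);go(P[0],P[1],.026)"
```

```text
[0.64121967 0.11195622 0.07      ]
t 7.95 pos [0.6424 0.1115 0.1347] shift [ -2.3  -1.1 108.7] F [-1.27  0.22  0.21] open 0.998 M [ 0.01   0.032 -0.052]
```

>>> {"api": "drive_tool", "payload": {"commands": [[-1,[-2,-1,20],0],[-1,[0,0,40],0],[-1,[0,0,30],0],[-1,[0,0,10],0],[-1,[0,0,3],0],[-1,[0,0,0],0]]}}

```text
time_s: 8.7
tool_pos: [0.6402, 0.1099, 0.0327]
orientation: [[0.94, 0.341, 0.016], [0.341, -0.94, 0.002], [0.016, 0.004, -1.0]]
contact_force: [-0.1, -0.7, -0.2]
opening: 0.996
```

```bash
python3 -c "
from h import *
go(.641,.112,.028)"
```

```text
t 8.7 pos [0.6402 0.1099 0.0327] shift [ 1.4 -1.7  4.7] F [-0.11 -0.69 -0.22] open 0.996 M [ 0.036  0.057 -0.003]
```

>>> {"api": "drive_tool", "payload": {"commands": [[-1,[1,-2,4],0],[1,[0,0,0],0],[1,[0,0,0],0],[1,[0,0,0],0],[1,[0,0,0],0],[1,[0,0,0],0],[1,[0,0,0],0]]}}

```text
time_s: 9.57
tool_pos: [0.6416, 0.1125, 0.0309]
orientation: [[0.94, 0.341, 0.019], [0.341, -0.94, 0.002], [0.019, 0.005, -1.0]]
contact_force: [-1.1, 0.4, -0.3]
opening: 0.688
```

>>> {"api": "drive_tool", "payload": {"commands": [[1,[0,0,-15],0],[1,[0,0,-25],0],[1,[0,0,-10],0],[1,[0,0,0],0],[1,[0,0,0],0],[1,[0,0,0],0]]}}

```text
time_s: 10.32
tool_pos: [0.6393, 0.1123, 0.0817]
orientation: [[0.94, 0.341, 0.016], [0.341, -0.94, 0.002], [0.015, 0.004, -1.0]]
contact_force: [-0.1, 0.0, -3.5]
opening: 0.691
```

```bash
python3 -c "
from h import *
for i in range(4):
  go(*T['tray'],.1); im=robot.camera('scene')
cv2.imwrite('pics/s3.png',im[:,:,::-1])"
```

```text
t 10.325 pos [0.6393 0.1123 0.0817] shift [-172.1  306.9  -19.8] F [-0.05  0.04 -3.51] open 0.691 M [0.019 0.032 0.   ]
t 10.375 pos [0.6392 0.1123 0.0816] shift [-172.   307.   -19.9] F [-0.17  0.54 -3.94] open 0.693 M [ 0.021  0.066 -0.04 ]
t 10.425 pos [0.6392 0.1123 0.0817] shift [-172.   307.   -19.8] F [ 0.01  0.36 -4.24] open 0.69 M [-0.01   0.067  0.027]
t 10.475 pos [0.6393 0.1123 0.0818] shift [-172.1  306.9  -19.7] F [ 0.22 -0.81 -4.11] open 0.694 M [ 0.01  -0.02   0.039]
```

View pics/s3.png

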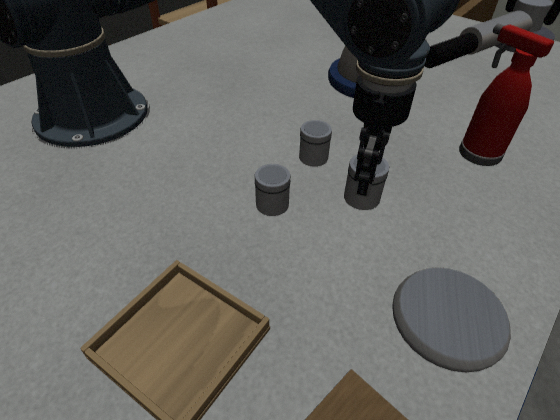

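T3 is raised (base now at (364,205)) and reads about -4 N, i.e. about 0.4 kg, so it is the full one. Carrying it to the tray.

>>> {"api": "drive_tool", "payload": {"commands": [[1,[0,0,-20],0],[1,[-8,15,-20],0],[1,[-16,28,0],0],[1,[-20,36,0],0],[1,[-20,36,0],0],[1,[-20,36,0],0],[1,[-20,36,0],0],[1,[-20,36,0],0],[1,[-16,28,0],0],[1,[-8,15,0],0]]}}

```text
time_s: 11.78
tool_pos: [0.5896, -0.2046, 0.1381]
orientation: [[0.94, 0.341, 0.031], [0.341, -0.94, -0.003], [0.028, 0.013, -1.0]]
contact_force: [0.5, 0.9, -4.2]
opening: 0.689
```

```bash
python3 -c "
from h import *
go(*T['tray'],.1)"
```

```text
t 11.775 pos [ 0.5896 -0.2046  0.1381] shift [-18.6  25.5  37.9] F [ 0.49  0.93 -4.16] open 0.689 M [0.006 0.038 0.029]
```

>>> {"api": "drive_tool", "payload": {"commands": [[1,[-11,15,0],0],[1,[-6,10,15],0],[1,[0,0,10],0],[1,[0,0,0],0],[1,[0,0,0],0]]}}

```text
time_s: 12.4
tool_pos: [0.5825, -0.2345, 0.1115]
orientation: [[0.939, 0.342, 0.03], [0.342, -0.94, -0.002], [0.028, 0.012, -1.0]]
contact_force: [0.1, 0.2, -3.2]
opening: 0.69
```

```bash
python3 -c "
from h import *
go(*T['tray'],.041)
im=robot.camera('top');cv2.imwrite('pics/t4.png',im[:,:,::-1]);print(robot.observe()['orientation'].round(3))"
```

```text
t 12.4 pos [ 0.5825 -0.2345  0.1115] shift [-2.5 -0.6 70.5] F [ 0.08  0.2  -3.2 ] open 0.69 M [ 0.033  0.019 -0.033]
[[ 0.939  0.342  0.03 ]
 [ 0.342 -0.94  -0.002]
 [ 0.028  0.012 -1.   ]]
```

View pics/t4.png

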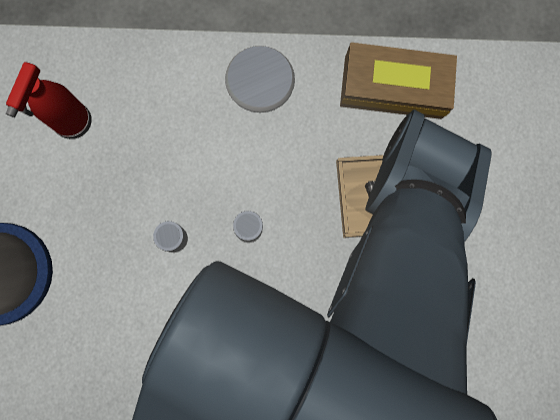

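The arm hides the tray, but the pose is over its centre; tins T1 (168,236) and T2 (247,226) stand. Lowering.

>>> {"api": "drive_tool", "payload": {"commands": [[1,[-2,0,18],0],[1,[0,0,24],0],[1,[0,0,15],0],[1,[0,0,5],0],[1,[0,0,0],0],[1,[0,0,0],0]]}}

```text
time_s: 13.2
tool_pos: [0.5828, -0.2346, 0.0462]
orientation: [[0.939, 0.343, 0.031], [0.343, -0.939, -0.002], [0.028, 0.013, -1.0]]
contact_force: [0.5, -0.4, -3.6]
opening: 0.688
```

```bash
python3 -c "
from h import *
go(*T['tray'],.039)
im=robot.camera('scene');cv2.imwrite('pics/s5.png',im[:,:,::-1])"
```

```text
t 13.2 pos [ 0.5828 -0.2346  0.0462] shift [-1.1  0.1  7.2] F [ 0.48 -0.43 -3.57] open 0.688 M [-0.033  0.027  0.017]
```

View pics/s5.png

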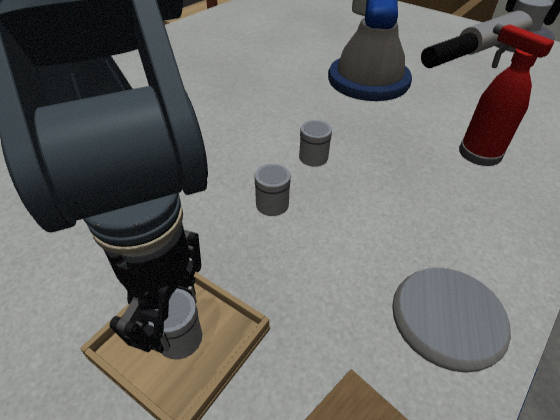

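The tin at (180,325) is inside the walls, just above the floor. Final slow lowering until the force changes.

>>> {"api": "drive_tool", "payload": {"commands": [[1,[0,0,3],0],[1,[0,0,1.5],0],[1,[0,0,1],0],[1,[0,0,0],0]]}}

```text
time_s: 13.75
tool_pos: [0.5834, -0.2349, 0.0415]
orientation: [[0.939, 0.343, 0.032], [0.343, -0.939, -0.003], [0.029, 0.014, -0.999]]
contact_force: [-0.5, 0.1, -3.2]
opening: 0.689
```

>>> {"api": "drive_tool", "payload": {"commands": [[1,[0,0,1.5],0],[1,[0,0,0.8],0],[1,[0,0,0],0]]}}

```text
time_s: 14.12
tool_pos: [0.5837, -0.2349, 0.0393]
orientation: [[0.939, 0.343, 0.033], [0.343, -0.939, -0.003], [0.03, 0.014, -0.999]]
contact_force: [-0.4, -0.8, -2.7]
opening: 0.688
```

>>> {"api": "drive_tool", "payload": {"commands": [[1,[0,0,1],0],[1,[0,0,0],0]]}}

```text
time_s: 14.38
tool_pos: [0.5841, -0.2348, 0.0392]
orientation: [[0.939, 0.343, 0.034], [0.343, -0.939, -0.003], [0.03, 0.015, -0.999]]
contact_force: [0.1, 0.1, -3.6]
opening: 0.689
```

>>> {"api": "drive_tool", "payload": {"commands": [[1,[0,0,1.5],0],[1,[0,0,1],0],[1,[0,0,0],0]]}}

```text
time_s: 14.75
tool_pos: [0.5847, -0.2348, 0.0392]
orientation: [[0.939, 0.343, 0.035], [0.343, -0.939, -0.003], [0.032, 0.015, -0.999]]
contact_force: [-1.0, 0.2, -2.4]
opening: 0.685
```

It has stopped descending, so it is on the floor. Releasing.

>>> {"api": "drive_tool", "payload": {"commands": [[0.2,[0,0,0],0],[0,[0,0,0],0],[-0.5,[0,0,0],0],[-1,[0,0,0],0],[-1,[0,0,0],0],[-1,[0,0,0],0]]}}

```text
time_s: 15.5
tool_pos: [0.5854, -0.2353, 0.0393]
orientation: [[0.939, 0.343, 0.037], [0.343, -0.939, -0.004], [0.033, 0.017, -0.999]]
contact_force: [0.2, 0.3, -0.3]
opening: 0.998
```

```bash
python3 -c "
from h import *
go(*T['tray'],.15)
im=robot.camera('scene');cv2.imwrite('pics/s6.png',im[:,:,::-1])"
```

```text
t 15.5 pos [ 0.5854 -0.2353  0.0393] shift [   0.5    0.4 -110.8] F [ 0.16  0.29 -0.3 ] open 0.998 M [ 0.016 -0.02   0.027]
```

View pics/s6.png

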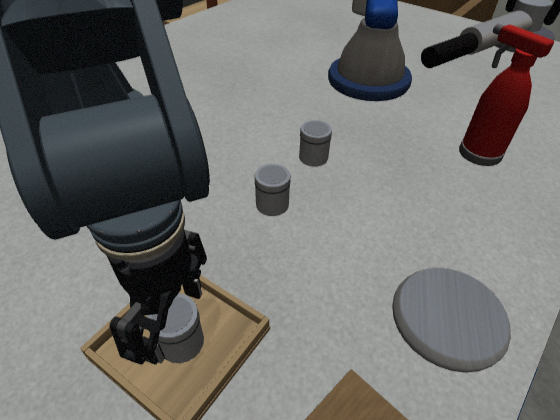

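The tin is released and standing, and the force is back to about 0. Retreating straight up along the tool, then back toward the robot.

>>> {"api": "drive_tool", "payload": {"commands": [[-1,[0,0,-15],0],[-1,[0,0,-35],0],[-1,[0,0,-50],0],[-1,[0,0,-40],0],[-1,[-30,20,0],0],[-1,[-50,30,0],0],[-1,[-50,30,0],0],[-1,[-40,30,0],0],[-1,[0,0,0],0],[-1,[0,0,0],0]]}}

```text
time_s: 16.8
tool_pos: [0.4559, -0.4012, 0.191]
orientation: [[0.938, 0.344, 0.045], [0.345, -0.939, -0.011], [0.038, 0.026, -0.999]]
contact_force: [-0.5, 1.4, 0.4]
opening: 0.995
```

```bash
python3 -c "
from h import *
go(*T['tray'],.15)
a=robot.camera('scene');b=robot.camera('top');w=robot.camera('wrist')
cv2.imwrite('pics/s7.png',a[:,:,::-1]);cv2.imwrite('pics/t7.png',b[:,:,::-1])"
```

```text
t 16.8 pos [ 0.4559 -0.4012  0.191 ] shift [ 174.  -113.6   44.8] F [-0.53  1.42  0.37] open 0.995 M [-0.058  0.054 -0.009]
```

View pics/s7.png

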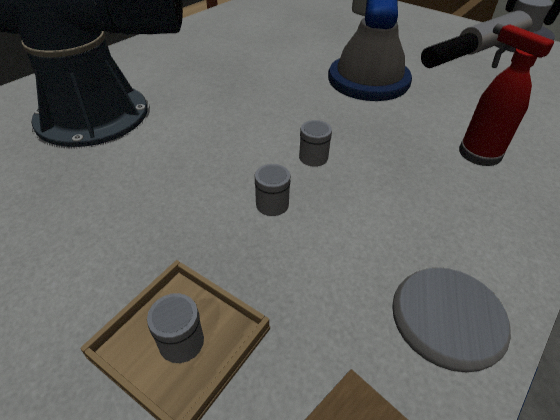

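View pics/t7.png

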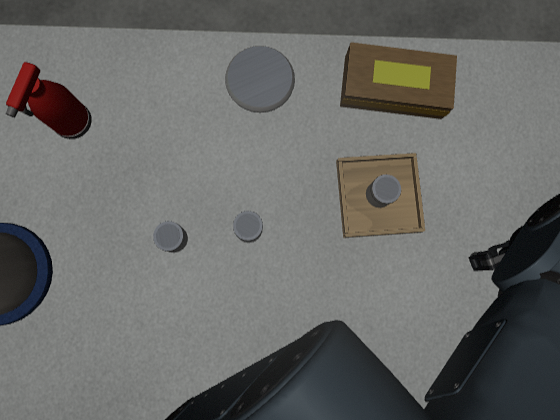

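The heavy tin stands upright in the middle of the tray at (386,190) in the top view. The empties stand upright on the bench at (168,236) and (247,226). The arm is clear.

```bash
python3 -c "
from h import *
print(ray('top',(386,189),.078))
print(robot.hand_in())"
```

```text
[ 0.58328675 -0.23614326  0.078     ]
the job is handed in; nothing more can be done
None
```

The full tin is standing upright on the tray floor, and the two empty tins are upright on the bench. I handed the job in at about 17 s of the 61 s allowed.

- **Finding the heavy tin:** The nearest tin, at (0.50, 0.04), read about 1.2 N when lifted, so I took it as empty and set it back where it stood. The one at (0.64, 0.11) read about 4 N (roughly 0.4 kg), so it was the full one. I never lifted the third tin; I took it as empty because only one is full.
- **Placing it:** I lowered the full tin until it stopped going down, with the tool about 8 mm higher than when I gripped it off the bench, which matches the tray floor thickness. I then released it and backed the arm away.
- **Last checks:** The final scene and top pictures show the full tin upright within about 2 mm of the tray's centre. Both empties are upright on the bench outside the tray, and the arm is clear.
- **Imperfect:** The tool's tilt crept up to about 2.5° over the run. It was about 2° when I released the full tin, roughly 1° more than when I gripped it, and the tin settled flat. The contact force did not change clearly at touchdown, so I judged contact from the height alone.

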